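# Push the shim board home under the slab roller

## Task

Set the slab roller for a thin slab: with the fingertips, push the dark brown shim board along the bed and under the roller, centred between the two green side frames, until its leading edge lies square and fully home against the light wooden stop strip behind the roller. Keep the board flat on the bed the whole way: do not lift or tip it, and do not let it ride up against the roller. Leave the roller unturned and everything else where it is, and take the hand away at the end.

Things in the scene. Friction and masses are not known exactly. Their poses are not given: they have to be found in the camera images.
- slab_roller: Table-top slab roller, fixed. Origin on the table, straight below the middle of the roller's axis; x along the bed away from the robot (feeding direction), y along the roller to the left, z up. The flat light grey bed is 520 mm long (x -350 to +170 mm) and 320 mm wide, its top 75 mm above the table, on four legs.
- roller_mid (a point): Middle of the steel roller's axis, 122 mm above the table, axes as the slab roller's. The roller is 60 mm in diameter and 266 mm long along y; its underside is 17 mm above the bed. A hub with four spokes, reaching 109 mm from the axis, turns with it on the right, at y = -180 to -206 mm.
- frame_left (a point): Left green side frame: middle of its inner face where it meets the bed, at (0, 135, 75) mm in the slab roller's frame. Both frames are 70 mm long (x -35 to +35 mm, feet to 45 mm) and stand 78 mm above the bed (bolts to 84 mm).
- frame_right (a point): Right green side frame: middle of its inner face where it meets the bed, at (0, -135, 75) mm in the slab roller's frame.
- stop (a point): Middle of the front face of the light wooden stop strip, at bed height: at (70, 0, 75) mm in the slab roller's frame, same axes. The strip is 260 mm wide along y, 25 mm thick (x) and 15 mm high, screwed to the bed behind the roller; the shim board's leading edge is to lie against this face.
- shim: Shim board, dark brown, 150 mm (its x) by 230 mm (its y) by 12 mm thick, about 0.3 to 0.55 kg, loose and flat on the bed before the roller, askew and off centre. Origin at the centre of its underside (bed height); x points to its leading edge (75 mm ahead), y to the left, z up. A push of 1 to 4 N slides it; pushed off centre it turns only slowly. Under the roller it has 5 mm of headroom and 20 mm of room on each side.
- shim_lead_left (a point): Left corner of the shim board's leading edge, on its underside: (75, 115, 0) mm in the board's frame.
- shim_lead_right (a point): Right corner of the shim board's leading edge, on its underside: (75, -115, 0) mm in the board's frame.
- roller (a joint): Angle of the roller and its spokes in rad; 0 as it stands at the start, turns freely both ways against some friction. To be left unturned.
- jar: Bystander: blue jar of underglaze with white cap, 68 mm in diameter, 105 mm high, on the table left of the bed. Origin at the centre of its underside.
- tube_a: Bystander: upright terracotta tube, 52 mm in diameter, 85 mm high, on the table left of the bed. Origin at the centre of its underside.
- tube_b: Bystander: upright white tube, 52 mm in diameter, 65 mm high, on the table left of the bed. Origin at the centre of its underside.
- bird: Bystander: white ceramic bird on a small foot, 140 mm long (its x), 58 mm wide, 101 mm high, on the table right of the bed. Origin under the centre of its foot.
- rib: Bystander: flat wooden rib, 40 by 100 by 6 mm, lying on the spare shim board. Origin at the centre of its underside.
- brush: Bystander: brush, 190 mm long, lying on the table to the right.
- spare: Bystander: spare thin shim board of pale plywood, 230 by 150 by 6 mm, lying on the table to the left; not the one to use. Origin at the centre of its underside.

How it is judged:
At the end, for the whole second after the job is handed in: The shim board lies flat and at rest on the bed under the roller, both corners of its leading edge within 4 mm of the stop strip's face, and its middle within 12 mm of the middle between the side frames (x of each of shim_lead_left, shim_lead_right in the frame of stop above -0.004 m and y of shim in the frame of stop between -0.012 and 0.012 m and z of shim in the frame of stop between -0.003 and 0.003 m and angle between shim's own z axis and vertical below 0.03 rad and linear speed of shim below 0.01 m/s); the robot touches nothing.
It fails at once if the shim board is tipped by more than 0.06 rad (angle between shim's own z axis and vertical above 0.06 rad).
It fails at once if the shim board is lifted more than 6 mm off the bed (z of shim in the frame of stop above 0.006 m).
It fails at once if the shim board presses on the roller with more than 2 N (contact force between shim and roller above 2 N).
It fails at once if the roller is turned by more than 0.15 rad (value of joint roller above 0.15 rad or value of joint roller below -0.15 rad).
It fails at once if another thing is moved by more than 15 mm (distance of any of jar, tube_a, tube_b, bird, rib, brush, spare from where it was at the start of the episode above 0.015 m).
It also fails if it takes over 64 s, if anything falls off the work surface, if the arm or the gripper's body presses on something with over 40 N, if the wrist force passes 120 N, or if a joint passes its speed limit or range.

## Robot

A 6-joint arm with a two-finger parallel gripper is mounted at the origin on the work surface. World frame = base frame: x ahead of the robot, y to its left, z up, the work surface at z = 0. Lengths are in m, angles in rad, forces in N, time in s.
With the tool pointing down it reaches from about 0.225 to 0.875 m from the base axis. Payload 3.4 kg.
Tool frame: the origin (TCP) lies on the centre line of the jaws, within the pads' length; the fingertips stand 8 mm ahead of it and the grasp point (between the pads) lies 11 mm behind it (r.tip_extent is the distance from the TCP to the fingertips, in m); z points along the fingers, y is the line along which they close (so a half turn about z gives the same grasp; the last joint's range is limited). The gripper opens to 85 mm and grips with 20 to 120 N. Pads are 22 mm wide; open, the fingers measure 114 mm over their backs; the gripper's body (76 mm by 85 mm) begins 54 mm behind the grasp point. The pads swing forward as they close: fully open they stand 13 mm farther back than shut.
Start: joints at [1.076, 0.276, 1.505, -0, 1.361, -0.121], TCP at [0.21, 0.535, 0.239] pointing down, gripper open.
Joint ranges: [-2.89, 2.89], [-0.75, 2.08], [0.22, 2.7], [-1.18, 4.32], [0.11, 2.71], [-2.7, 2.7]. Speed limits (rad/s): [2.57, 2.57, 3.14, 3.14, 3.14, 3.14].

## Interface

Orientations are given as a unit quaternion [x, y, z, w].
In Python, from cell import r, eyes gives the robot as it stands. Calls block until the motion is done:
- r.move_ptp(position, orientation): joint-space move of the TCP to a pose.
- r.servo_line(position, rot=None, rate=0.15, stop_force=None): straight line of the TCP; rot=None keeps the orientation; rate is the mean speed in m/s. With stop_force (N) it stops when the force on the tool has changed by that much, and returns True; else False.
- r.set_joints(angles): joint-space move.
- r.command_gripper(opening, strength=None): finger opening in m; strength is the grip in N (None keeps the last); returns when the fingers have stopped.
- r.pause(seconds).
- r.inverse_kinematics(position, orientation): joint angles nearest the present ones, or None.
- eyes.grab_frame(name): name is "side" or "top" or "wrist"; returns the picture (480x640x3 uint8, blue, green, red); there is no depth.
- eyes.calibration(name): a dict with "K" (3x3 intrinsics, pixels), "rvec" (rotation vector, rad) and "tvec" (3), from world to camera coordinates, as OpenCV has them; the wrist camera has in their place "mount" (4x4, takes a point from camera to tool coordinates, whose origin is the TCP and whose axes are the flange's). Camera axes: x right, y down, z forward; pixel columns grow to the right and rows downward; lengths in m; the calibration is good to about 2 mm. The wrist camera is an equidistant fisheye: a pixel r from the principal point sees the ray r / f radians off the axis. A picture is of the moment at which its call begins: read the wrist's pose just before it. calibration takes no time and is no camera call.
A pose or a line that the arm cannot do raises r.Unreachable and nothing moves.
- r.close_job(): hands the job in; it is judged then, once.
Readings, each from a call of its own:
- r.current_t(): time.
- r.current_joint_pos(): joint angles.
- r.current_qvel(): joint speeds.
- r.current_joint_torque(): joint torques, N m.
- r.current_tcp_pos(): TCP position.
- r.current_orientation(): TCP orientation.
- r.current_ft_force(): force on the tool from outside, world axes, zero at the start.
- r.current_torque(): the same for the moment, N m.
- r.current_width(): finger opening in m.
- r.current_grip_force(): force on a finger pad.
Only numpy, scipy, OpenCV 4.12 (cv2) and the standard library are available. Lean on these libraries where they do the work, as an engineer would, in place of code of your own. Each camera call takes 0.05 s, during which the arm holds its last target. There are 200 camera calls.

## Working session

There is one attempt and no reset: what is moved stays moved. The work goes in short steps, each a Python script; the robot and the scene stay as the last script left them, time stands still between calls to the robot, and variables do not carry over. Pictures are saved under pics/ and viewed, at most 10 in all, crops included, and the job is handed in when it is done.

```bash
ls; mkdir -p pics; python3 - <<'E'
from cell import r, eyes
import cv2
for n in("side","top"):
    cv2.imwrite(f"pics/{n}0.png",eyes.grab_frame(n)); print(n,eyes.calibration(n))
print(eyes.calibration("wrist"),r.current_orientation(),r.current_t(),r.tip_extent)
E
```

```text
pics
side {'K': array([[487.32860075,   0.        , 322.28952849],
       [  0.        , 487.32860075, 238.55646723],
       [  0.        ,   0.        ,   1.        ]]), 'rvec': array([ 2.21011696, -0.66759433,  0.2976897 ]), 'tvec': array([-0.51838976,  0.29593145,  1.03984781])}
top {'K': array([[562.41857816,   0.        , 321.97641718],
       [  0.        , 562.41857816, 235.97425237],
       [  0.        ,   0.        ,   1.        ]]), 'rvec': array([ 2.16115771, -2.09823073,  0.19080414]), 'tvec': array([-0.00999796,  0.61948975,  1.73142688])}
{'K': array([[371.64829954,   0.        , 320.97973836],
       [  0.        , 371.64829954, 242.40657351],
       [  0.        ,   0.        ,   1.        ]]), 'mount': array([[-8.60396477e-04, -9.48425956e-01, -3.16997580e-01,
         8.24693421e-02],
       [ 9.99999466e-01, -6.34400998e-04, -8.16137600e-04,
        -1.30407308e-07],
       [ 5.72942503e-04, -3.16998113e-01,  9.48425995e-01,
        -1.35007115e-01],
       [ 0.00000000e+00,  0.00000000e+00,  0.00000000e+00,
         1.00000000e+00]])} [ 1.85797298e-01  9.82587757e-01 -7.77085398e-04 -2.44901558e-04] 0.1 0.008
```

View pics/top0.png

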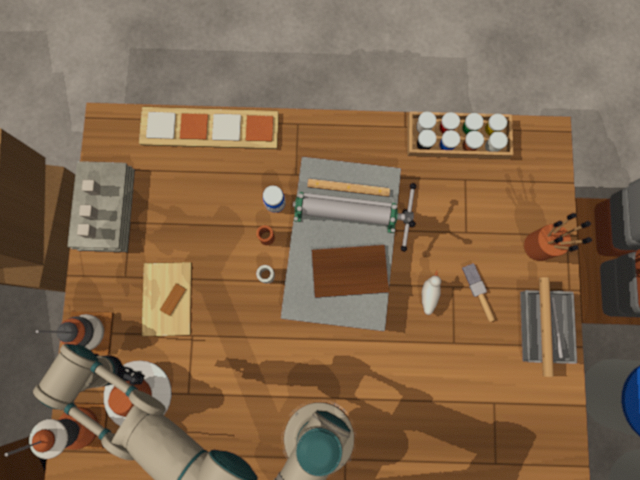

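View pics/side0.png

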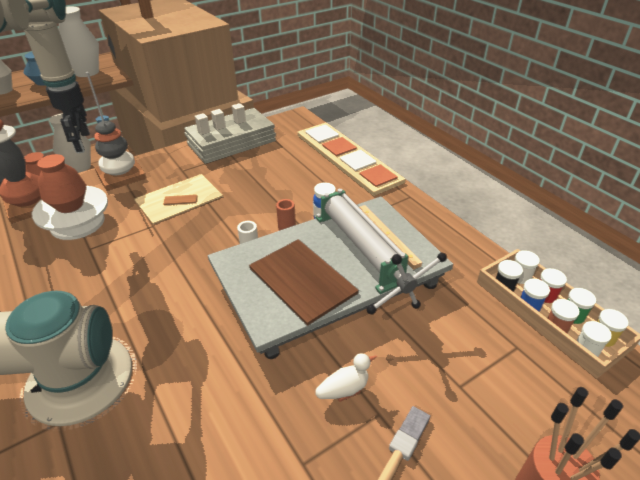

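The top view shows the board around px (312,250)-(388,292), the bed with corners at (303,157), (401,169), (386,329) and (282,318), and the stop at (308-390, 180-195). The side view agrees. Next I'll turn these into coordinates.

```bash
cat > h.py <<'E'
import numpy as np, cv2
from cell import r, eyes
from scipy.spatial.transform import Rotation as R
def cast(name,px,z):
    c=eyes.calibration(name); M=cv2.Rodrigues(c["rvec"])[0]; o=-M.T@c["tvec"]
    p=np.c_[np.atleast_2d(px),np.ones(len(np.atleast_2d(px)))]
    d=(np.linalg.inv(c["K"])@p.T).T@M
    return (o+d*((z-o[2])/d[:,2])[:,None])[:,:2]
def wcast(px,z,pos,q):
    c=eyes.calibration("wrist");K=c["K"];m=c["mount"];Q=R.from_quat(q).as_matrix()
    v=(np.atleast_2d(px)-K[:2,2])/K[0,0]; t=np.linalg.norm(v,axis=1)[:,None]
    d=np.c_[v/t*np.sin(t),np.cos(t)]@m[:3,:3].T@Q.T; o=np.asarray(pos)+Q@m[:3,3]
    return (o+d*((z-o[2])/d[:,2])[:,None])[:,:2]
def biggest(m):
    m=cv2.morphologyEx(m.astype(np.uint8)*255,cv2.MORPH_OPEN,np.ones((3,3)))
    cs=cv2.findContours(m,cv2.RETR_EXTERNAL,cv2.CHAIN_APPROX_NONE)[0]
    return max(cs,key=cv2.contourArea)
def rect(pts):  # metric min-area rect: centre, (long,short), angle of long side
    (c,s,a)=cv2.minAreaRect((np.asarray(pts)*1000).astype(np.float32))
    if s[0]<s[1]: s=s[::-1]; a+=90
    return np.array(c)/1000,s,(a+90)%180-90
E
python3 - <<'E'
from h import *
im=cv2.imread("pics/top0.png"); 
for p in [(350,270),(350,188),(320,230),(310,300),(350,330)]: print(p,im[p[1],p[0]],cv2.cvtColor(im,cv2.COLOR_BGR2HSV)[p[1],p[0]])
hsv=cv2.cvtColor(im,cv2.COLOR_BGR2HSV).astype(int)
roi=np.zeros(im.shape[:2],bool); roi[150:335,276:403]=1
masks={"bed":(roi&(hsv[...,1]<60)&(hsv[...,2]>60),.075)
,"board":(roi&(hsv[...,1]>110)&(hsv[...,2]<120)&(np.arange(480)[:,None]>235),.087)}
s=np.zeros_like(roi);s[172:198,300:396]=1
masks["stop"]=(s&(hsv[...,1]>90)&(hsv[...,2]>120),.090)
g=roi&(hsv[...,0]>45)&(hsv[...,0]<95)&(hsv[...,1]>70)
for k,(m,z) in masks.items():
    c=biggest(m)[:,0]; print(k,rect(cast("top",c,z)),np.int32(cv2.boxPoints(cv2.minAreaRect(c))).tolist())
n,_,st,ce=cv2.connectedComponentsWithStats(g.astype(np.uint8)); print(st[1:][st[1:,4]>20],ce[1:][st[1:,4]>20])
v=im.copy()
for m,_ in masks.values(): cv2.drawContours(v,[biggest(m)],-1,(0,0,255),1)
cv2.imwrite("pics/v0.png",cv2.resize(v[140:350,260:430],None,fx=3.2,fy=2.8))
E
```

```text
(350, 270) [31 55 97] [ 11 174  97]
(350, 188) [ 94 152 194] [ 17 131 194]
(320, 230) [128 135 137] [ 23  17 137]
(310, 300) [129 138 139] [ 27  18 139]
(350, 330) [ 58 102 149] [ 15 156 149]
bed (array([ 0.60144769, -0.05391675]), (519.5083618164062, 320.8309326171875), -5.2249603271484375) [[280, 318], [299, 155], [403, 168], [384, 330]]
board (array([ 0.47418689, -0.10216559]), (292.8289794921875, 279.45574951171875), 0.23641641438007355) [[312, 236], [402, 236], [402, 331], [312, 331]]
stop (array([ 0.77220477, -0.07049004]), (259.1112365722656, 25.77017593383789), 84.80679321289062) [[307, 186], [308, 178], [389, 188], [388, 195]]
[[295 198   8  24 101]
 [391 209   6  10  46]
 [388 222   8  10  47]] [[298.02970297 208.26732673]
 [393.60869565 213.15217391]
 [390.70212766 225.87234043]]
```

View pics/v0.png

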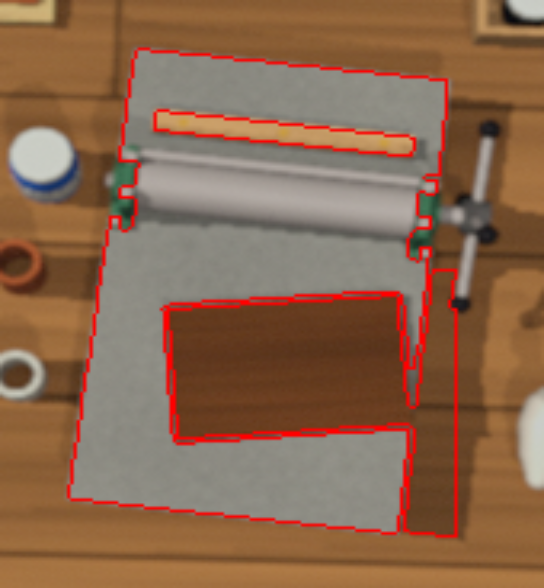

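The outlines of the bed, stop and board fit well. The bed measures 519×321 mm, and the only fault is some table shadow merging into the board mask. I'll fix that and express the board in the roller frame.

```bash
cat >> h.py <<'E'
O=np.array([.6905,-.0625]); YAW=np.radians(-5.2)
RZ=np.array([[np.cos(YAW),-np.sin(YAW)],[np.sin(YAW),np.cos(YAW)]])
toB=lambda p:(np.asarray(p)-O)@RZ
toW=lambda p:O+np.asarray(p)@RZ.T
def boardtop(im):
    hsv=cv2.cvtColor(im,cv2.COLOR_BGR2HSV).astype(int)
    poly=np.zeros(im.shape[:2],np.uint8)
    cv2.fillPoly(poly,[np.int32([[299,170],[401,180],[391,329],[280,318]])],1)
    c=biggest((poly>0)&(hsv[...,1]>110)&(hsv[...,2]<118))
    return toB(cast("top",c[:,0],.087))
E
python3 - <<'E'
from h import *
im=cv2.imread("pics/top0.png"); print(rect(boardtop(im)))
p=np.array([(163,307),(398,293),(412,427),(176,441)])/[3.2,2.8]+[260,140]
print(toB(cast("top",p,.087)).round(4))
print("bird,tube,jar",toB(cast("top",[(431,295),(265,273),(265,235)],.05)).round(3), toB([0,0]))
E
```

```text
(array([-0.23279971, -0.05805579]), (259.3745422363281, 253.52513122558594), 10.7687349319458)
[[-0.1297  0.0924]
 [-0.0866 -0.1325]
 [-0.2329 -0.1607]
 [-0.2751  0.0619]]
bird,tube,jar [[-0.221 -0.297]
 [-0.215  0.228]
 [-0.095  0.245]] [-6.93322714e-01 -3.39021713e-04]
```

```bash
cat >> h.py <<'E'
def quat(tx):  # tool down, tool x at bed-frame angle tx (deg)
    a=np.radians(tx)+YAW; x=np.array([np.cos(a),np.sin(a),0]); z=np.array([0,0,-1.])
    return R.from_matrix(np.c_[x,np.cross(z,x),z]).as_quat()
P=lambda x,y,z:[*toW([x,y]),z]
def st(): print("t%.1f"%r.current_t(),toB(r.current_tcp_pos()[:2]).round(4),np.round(r.current_tcp_pos()[2],4),"F",np.round(r.current_ft_force(),1))
E
python3 - <<'E'
from h import *
for p in [(-.325,0,.2)]: print(r.inverse_kinematics(P(*p),quat(180)))
print(r.inverse_kinematics(P(-.195,-.19,.2),quat(90)),r.inverse_kinematics(P(-.09,0,.09),quat(180)))
r.move_ptp(P(-.325,0,.2),quat(180)); st()
r.servo_line(P(-.325,0,.11)); st()
print(r.servo_line(P(-.325,0,.075),rate=.02,stop_force=3)); st()
r.servo_line(P(-.325,0,.12)); st(); print(r.current_width())
E
```

```text
[-2.79391427e-01 -1.31324625e-02  1.95759226e+00 -4.44089210e-16
  1.19713286e+00 -1.75943063e+00]
[-5.84956308e-01  2.39033671e-01  1.65780789e+00 -4.44089210e-16
  1.24475109e+00 -4.94199186e-01] [-2.05480025e-01  4.32811569e-01  1.65882850e+00 -4.44089210e-16
  1.04995259e+00 -1.68551923e+00]
t2.2 [-0.3247  0.0004] 0.2001 F [ 0.7  0.4 -0.8]
t3.0 [-3.244e-01  1.000e-04] 0.1104 F [ 0.4  0.1 -0.2]
False
t4.9 [-0.3249 -0.    ] 0.0751 F [ 1.   0.3 -0.1]
t5.3 [-0.325  0.   ] 0.12 F [-0.4  0.1 -0.1]
0.08481044696152212
```

```bash
python3 - <<'E'
from h import *
r.servo_line(P(-.325,0,.08)); print(r.servo_line(P(-.325,0,.064),rate=.015,stop_force=3)); st()
z0=r.current_tcp_pos()[2]
r.servo_line(P(-.325,0,.2)); 
r.move_ptp(P(-.195,-.195,.2),quat(90)); st()
r.servo_line(P(-.195,-.195,.078)); st()
cv2.imwrite("pics/top1.png",eyes.grab_frame("top")); cv2.imwrite("pics/w1.png",eyes.grab_frame("wrist"))
E
```

```text
True
t6.5 [-0.325  0.   ] 0.0698 F [-0.4  0.2  5.9]
t8.6 [-0.1957 -0.1943] 0.1993 F [-0.7  0.  -1. ]
t9.6 [-0.1943 -0.1952] 0.0788 F [0.1 0.6 0.8]
```

View pics/w1.png

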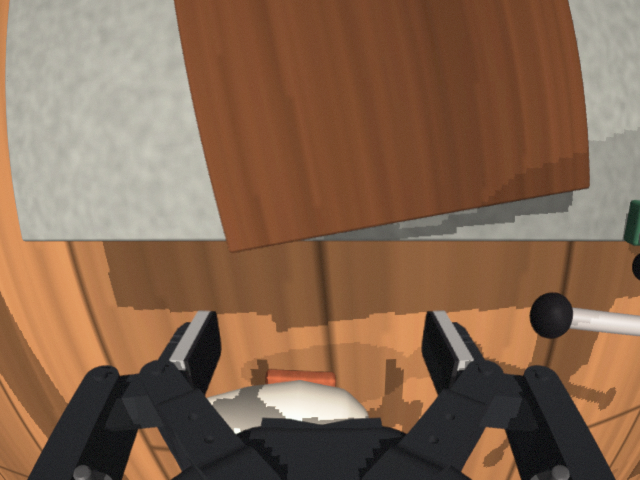

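The wrist view shows the board's trailing right corner at (232,250), just over the bed edge. The two fingers are clear of the spoke ball at (550,315). Next is the sideways push.

```bash
python3 - <<'E'
from h import *
r.servo_line(P(-.195,-.19,.0735),quat(90)); st()
for y in (-.16,-.14,-.127): r.servo_line(P(-.195,y,.0735),quat(90),rate=.03); st()
r.pause(.2); cv2.imwrite("pics/w2.png",eyes.grab_frame("wrist")); r.servo_line(P(-.195,-.15,.0735)); r.servo_line(P(-.195,-.15,.20))
r.move_ptp(P(-.33,0,.2),quat(180)); st()
im=eyes.grab_frame("top"); cv2.imwrite("pics/top2.png",im); print(rect(boardtop(im)))
E
```

```text
t9.9 [-0.1952 -0.1896] 0.0735 F [-0.1  0.   0.6]
t11.1 [-0.1949 -0.1602] 0.0735 F [-0.4 -0.6  0.5]
t11.9 [-0.1951 -0.1396] 0.0735 F [-0.4 -0.3  0.4]
t12.5 [-0.1952 -0.1265] 0.0735 F [ 0.2  0.2 -0. ]
t15.2 [-3.296e-01 -2.000e-04] 0.1998 F [-0.2  0.2 -0.3]
(array([-0.18425687, -0.00464987]), (226.0914306640625, 146.45809936523438), -76.63401794433594)
```

View pics/w2.png

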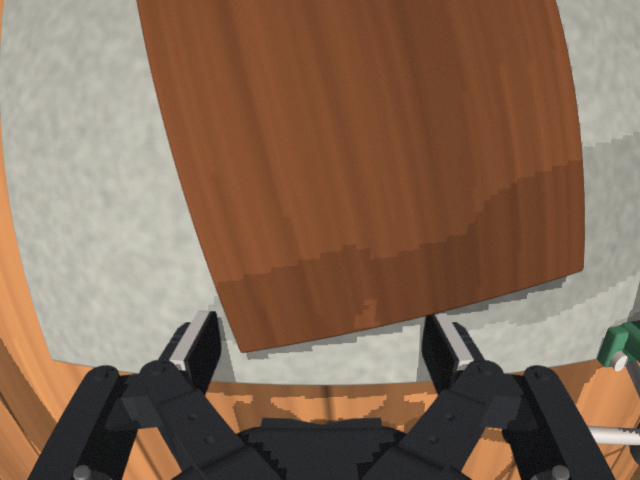

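View pics/top2.png

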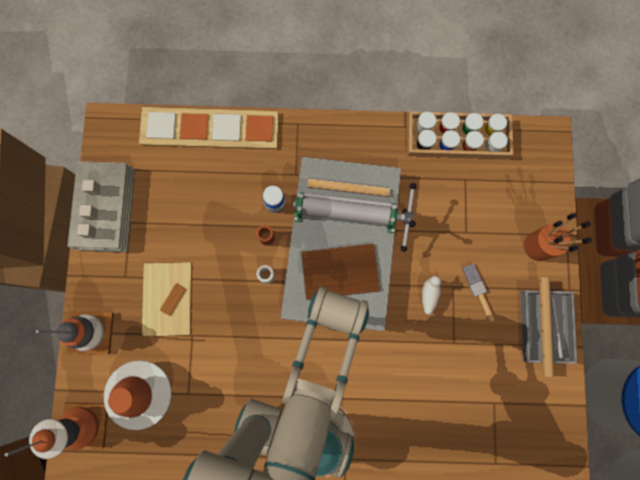

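The trailing corner (242,350) slipped between the fingers and only the front finger pushed. The board is now nearly centred in y (-5 mm) but yawed +13.4°. A push from behind, biased to the left, should square it.

```bash
python3 - <<'E'
from h import *
Y=.015
r.servo_line(P(-.33,Y,.2),quat(180)); r.servo_line(P(-.33,Y,.08),quat(180)); r.servo_line(P(-.325,Y,.0735),quat(180)); st()
r.servo_line(P(-.24,Y,.0735),quat(180),rate=.04); st()
r.servo_line(P(-.20,Y,.0735),quat(180),rate=.04); st()
r.pause(.2); cv2.imwrite("pics/w3.png",eyes.grab_frame("wrist"))
r.servo_line(P(-.225,Y,.0735)); r.servo_line(P(-.225,Y,.1)); r.servo_line(P(-.33,Y,.2),rate=.2); st()
im=eyes.grab_frame("top"); cv2.imwrite("pics/top3.png",im); print(rect(boardtop(im)))
E
```

```text
t16.7 [-0.3244  0.0149] 0.0738 F [ 0.2 -0.4 -1.2]
t19.0 [-0.2401  0.015 ] 0.0735 F [-0.3  0.3 -1.1]
t20.2 [-0.1996  0.015 ] 0.0736 F [-0.4  0.9 -1. ]
t21.9 [-0.3297  0.015 ] 0.1994 F [ 0.1 -1.1 -0.6]
(array([-0.11689779, -0.02242537]), (225.9279327392578, 146.94174194335938), -89.99102040659636)
```

View pics/w3.png

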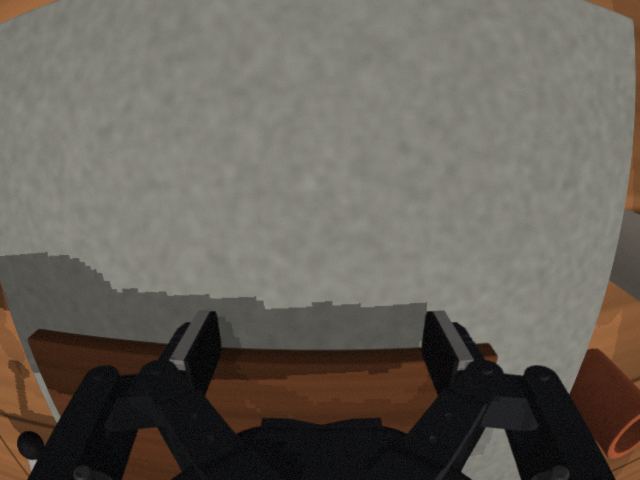

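The wrist view shows the trailing edge flat against both fingers. The board is square (yaw 0.0°), but it now sits 22 mm right of centre. I'll nudge it left at its centre line with closed fingers, staying between the board's right edge and the spokes.

```bash
python3 - <<'E'
from h import *
r.command_gripper(0.0,20)
X=-.119
r.move_ptp(P(-.2,-.15,.22),quat(90)); r.servo_line(P(X,-.154,.22),quat(90)); st()
print(r.servo_line(P(X,-.154,.12),quat(90),rate=.1,stop_force=4)); st()
print(r.servo_line(P(X,-.154,.087),quat(90),rate=.04,stop_force=4)); st()
if r.current_tcp_pos()[2]<.09:
    r.servo_line(P(X,-.124,.087),quat(90),rate=.03); st(); r.pause(.2)
    cv2.imwrite("pics/w4.png",eyes.grab_frame("wrist"))
    r.servo_line(P(X,-.152,.087),rate=.1)
r.servo_line(P(X,-.152,.2)); r.servo_line(P(-.2,-.15,.22),rate=.2); r.move_ptp(P(-.33,0,.2),quat(180)); st()
im=eyes.grab_frame("top"); cv2.imwrite("pics/top4.png",im); print(rect(boardtop(im)))
cv2.imwrite("pics/c4.png",np.hstack([cv2.imread("pics/w4.png")[:,100:500],cv2.resize(im[140:350,260:430],(400,480))]))
E
```

```text
t24.6 [-0.1199 -0.1535] 0.2198 F [0.3 0.4 0.9]
False
t25.8 [-0.1185 -0.1542] 0.1207 F [-0.9 -0.4 -0.1]
False
t26.7 [-0.1188 -0.1541] 0.0872 F [ 0.2  0.5 -1.1]
t27.9 [-0.119  -0.1238] 0.0869 F [-0.2 -0.3 -0.2]
t31.2 [-3.288e-01 -2.000e-04] 0.2001 F [0.7 0.1 0. ]
(array([-0.11648942,  0.00201537]), (226.00502014160156, 146.90586853027344), 89.65669250488281)
```

View pics/c4.png

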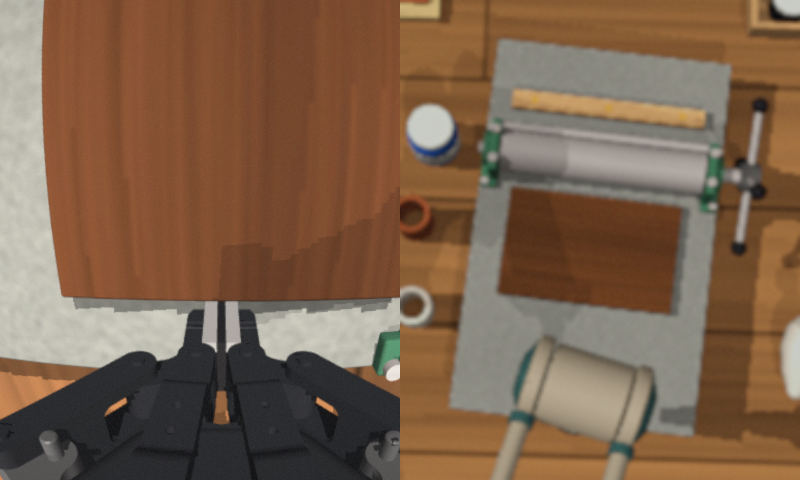

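The board is now centred (y +2 mm, yaw -0.3°). For the final push I open the fingers and drive it home with a force stop.

```bash
python3 - <<'E'
from h import *
r.command_gripper(.085)
q=quat(180)
r.servo_line(P(-.23,0.002,.12),q,rate=.2); r.servo_line(P(-.225,0.002,.0735),q,rate=.1); st()
print(r.servo_line(P(-.11,.002,.0735),q,rate=.04,stop_force=10)); st()
print(r.servo_line(P(-.072,.002,.0735),q,rate=.015,stop_force=7)); st(); r.pause(.3); st()
E
```

```text
t33.5 [-0.2249  0.002 ] 0.0741 F [ 0.2 -0.   0.4]
False
t36.5 [-0.1101  0.002 ] 0.0735 F [-1.6  0.2 -1.3]
True
t38.1 [-0.088   0.0021] 0.0729 F [ 0.3 -0.   0. ]
t38.4 [-0.0894  0.0022] 0.0721 F [-0.9 -0.4  0.3]
```

The push stopped at x = -0.088, which matches the prediction for contact with the stop. Now I back off and check.

```bash
python3 - <<'E'
from h import *
r.servo_line(P(-.12,.002,.0745)); r.servo_line(P(-.15,.002,.15)); r.servo_line(P(-.33,.002,.22),rate=.2); st()
im=eyes.grab_frame("top"); s=eyes.grab_frame("side")
b=boardtop(im); b=b[b[:,0]<-.05]  # visible part before the roller
e=b[(b[:,0]<-.07)&(abs(b[:,1])<.1)]; print("trail edge fit",np.polyfit(e[:,1],e[:,0],1))
m=b[(b[:,0]>-.072)]; print("sides",m[:,1].min(),m[:,1].max())
cv2.imwrite("pics/c5.png",np.hstack([cv2.resize(im[150:270,280:420],(400,400)),cv2.resize(s[170:320,290:460],(400,400))]))
E
```

```text
t40.5 [-0.3292  0.0019] 0.2197 F [-0.4  0.5  0.5]
trail edge fit [ 0.00164865 -0.07706276]
sides -0.11060902458631294 0.11535155461919433
```

View pics/c5.png

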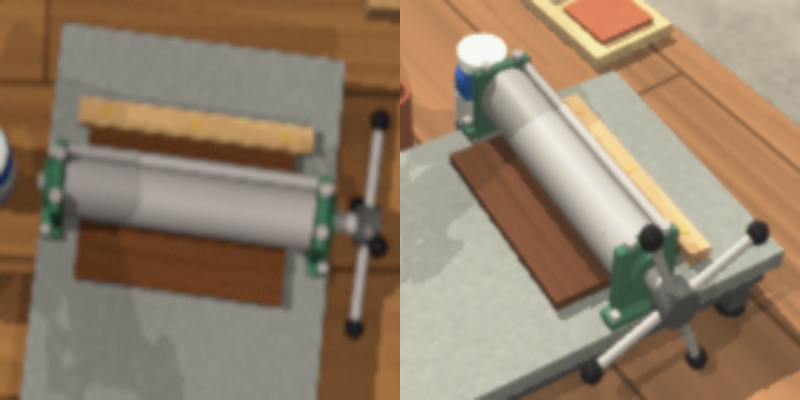

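The board lies against the stop with no gap at either corner. Its trailing edge is square to 0.1° at x ≈ -78 mm, its y is about +2 mm, and the spokes haven't turned.

```bash
python3 -c "
from cell import r
print(r.close_job())"
```

```text
the job is handed in; nothing more can be done
None
```

The job is handed in at about 41 s (no verdict was returned): in the last pictures the shim board lies flat under the roller, square against the stop and about 2 mm off centre, with the roller unturned and the hand clear.

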